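Lock the data cartridge into its dock

TASK

Two identical black drive docks stand on the archive desk, both with their steel clamp levers raised; only one has a flat metal data cartridge lying in its pocket. Swing the lever of that loaded dock down until it is fully shut over the cartridge and let go. The cartridge must stay in its pocket, and the lever of the empty dock must stay as it is.

Things in the scene. Friction and masses are not known exactly. Their poses are not given: they have to be found in the camera images.
- loaded_dock: Dock holding the cartridge: black block fixed to the desk, 84 (x) x 108 (y) x 32 mm high, open pocket 64 x 84 x 8 mm deep in its top. Origin: centre of its underside, at desk height; z up. The lever's hinge lies along y at x +37, z +46 mm, on two small posts up to z 54. Shut, the lever lies level towards -x, its end bar at x -78, z +46 mm, overhanging the block's front (at x -42) above bare desk.
- loaded_lever (a joint): Angle of its lever, rad: 0 fully shut (level, on its stop), 1.57 upright; starts raised, 0.95 to 1.4. A steel U-frame: arms at y +-42 mm, a clamp strip across, and at the end a round cross bar (12 mm thick, 96 long, along y) to grip or push, centred at x = 37 - 115 cos(angle), z = 46 + 115 sin(angle) mm in the dock's frame. Friction hinge: stays where left, 1 to 2 N at the bar moves it.
- drive_mid (a point): Centre of the data cartridge, a loose flat aluminium box 60 x 80 x 15 mm with a paper label, lying in the loaded dock's pocket with 2 mm play each side, 31.5 mm above the desk; its top stands 7 mm above the block's rim. The shut lever clears it by 3 to 5 mm. (A like cartridge lying on the desk is a spare.)
- empty_bar (a point): Centre of the cross bar of the empty dock's lever, like the other and raised too; y along the bar. The empty dock's pocket shows its bare floor. To be left alone.
Mind the look-alikes: they are no part of the job. What is shaped like the loaded_dock but yellow is not meant.

How it is judged:
By the outcome, as a careful person would: the job done as asked, in the order asked, and still so for the second after the job is handed in, with the robot touching nothing.
It also fails if it takes over 32 s, if anything falls off the work surface, if the arm or the gripper's body presses on something with over 40 N, if the wrist force passes 120 N, or if a joint passes its speed limit or range.

ROBOT

A 7-joint arm with a two-finger parallel gripper is mounted at the origin on the work surface. World frame = base frame: x ahead of the robot, y to its left, z up, the work surface at z = 0. Lengths are in m, angles in degrees, forces in N, time in s.
With the tool pointing down it reaches from about 0.4 to 0.85 m from the base axis. Payload 10.4 kg.
Tool frame: the origin (TCP) lies midway between the tips of the shut fingers; the grasp point (between the pads) lies 19 mm behind it; z points along the fingers, y is the line along which they close (so a half turn about z gives the same grasp; the last joint's range is limited). The gripper opens to 85 mm and grips with 20 to 120 N. Pads are 22 mm wide; open, the fingers measure 114 mm over their backs; the gripper's body (76 mm by 85 mm) begins 54 mm behind the grasp point. The pads swing forward as they close: fully open they stand 13 mm farther back than shut.
Start: joints at [67.747, 19.034, -3.707, 83.658, 1.238, 77.344, -5.071], TCP at [0.224, -0.584, 0.231] pointing down, gripper open.
Joint ranges: [-148.97, 148.97], [-28.65, 121.19], [-84.17, 76.75], [9.2, 138.47], [-72.65, 252.65], [3.7, 117.97], [-149.18, 149.18]. Speed limits (degrees/s): [127.2, 127.2, 159.86, 159.86, 180, 180, 180].

INTERFACE

Orientations are given as [roll, pitch, yaw] about the fixed x, y, z axes, in that order (R = Rz(yaw) Ry(pitch) Rx(roll)).
In Python, from cell import env gives the robot as it stands. The module is installed in compiled form; this text tells all that it offers.
- The arm moves only by the tool play_rows, never from a script. Its argument "moves" is a list of rows, each a list of 3 entries, a list of its own where there are three numbers: the closure, from 0 (fully open) to 1 (shut), then the shift along the tool's x, y, z in mm, then the turn, a rotation vector about the tool's x, y, z in rad. In form: [[claw, [tx, ty, tz], [wx, wy, wz]], ...]. A call has 1 to 12 rows; each row is the pose to reach, as a shift and turn from the pose commanded when the call began, along the tool's axes at that moment; what a row does not reach only later rows make up. A row lasts 1/12 s, in which the tool goes at most 41.7 mm and 7.16 degrees, less where a joint would pass 70% of its speed; a pose out of reach is approached as far as the arm can. A call with a gripper value outside its range is refused whole. The fingers move at their own pace and stop on an object; "force" is the grip in N (left out, the last holds). Time passes only in rows, so rows that repeat a pose let the fingers close. It gives the time, the measured TCP pose, the force, the opening and the grip force at its end, in the units of the state.
- env.get_state(): the state, without advancing time (a new reading comes with each control period).
- env.get_image(name): name is "side" or "top"; returns a dict with "color" (384x512x3 uint8, red, green, blue), "intrinsics" (3x3 intrinsics, pixels), "R" (3x3) and "t" (3): a world point X has camera coordinates R X + t. Camera axes: x right, y down, z forward; pixel columns grow to the right and rows downward; lengths in m; the calibration is good to about 2 mm. A picture is of the moment at which its call begins. There is no depth.
- env.job_done(): hands the job in; it is judged then, once.
The state is a dict: "time": time; "joint_pos": joint angles; "dq": joint speeds; "effort": joint torques, N m; "tcp_pos": TCP position; "tcp_rot": TCP orientation; "ft_force": force on the tool from outside, world axes, zero at the start; "wrist_torque": the same for the moment, N m; "opening": finger opening in m; "gripper_force": force on a finger pad.
Only numpy, scipy, OpenCV 4.12 (cv2) and the standard library are available. Lean on these libraries where they do the work, as an engineer would, in place of code of your own. Each camera call takes 0.05 s, during which the arm holds its last target. There are 200 camera calls.

## Working session

There is one attempt and no reset: what is moved stays moved. The work goes in short steps, Python scripts to look and compute and a tool call to move; the robot and the scene stay as the last step left them, time stands still between calls to the robot, and variables do not carry over. Pictures are saved under pics/ and viewed, at most 10 in all, crops included, and the job is handed in when it is done.

Besides the shell and the picture viewer there is one more tool, called after "Request:" by a JSON object that holds its "fn" and its "kwargs", one argument or row to a line. play_rows: Moves the arm, as the interface text tells. Its arguments: {"type":"object","properties":{"moves":{"type":"array"},"force":{"type":"number"}},"required":["moves"]}

```bash
mkdir -p pics; python3 - <<'E'
from cell import env
import cv2
for n in("side","top"):
    d=env.get_image(n); cv2.imwrite(f"pics/{n}0.png",d["color"][:,:,::-1]); print(n,d["intrinsics"],d["R"],d["t"])
print(env.get_state())
E
```

```text
side [[415.56926068   0.         253.10809921]
 [  0.         415.56926068 195.07464662]
 [  0.           0.           1.        ]] [[-0.99690383 -0.0748294   0.02415191]
 [-0.06428448  0.59874329 -0.79835705]
 [ 0.04527978 -0.79743779 -0.60169985]] [0.511087   0.07177505 0.84079333]
top [[398.34703041   0.         257.24201785]
 [  0.         398.34703041 190.30831066]
 [  0.           0.           1.        ]] [[ 0.1591869  -0.98724477  0.00269964]
 [-0.96411343 -0.15604447 -0.21479157]
 [ 0.21247312  0.03158925 -0.97665618]] [-0.06651884  0.52716728  0.82232046]
{'time': 0.1, 'joint_pos': array([67.74799228, 19.06888865, -3.70870544, 83.70049438,  1.23808494,
       77.34263618, -5.07052984]), 'dq': array([ 0.07302275, -0.09950145, -0.02918176, -0.14271733, -0.07732208,
       -0.15358654,  0.02344324]), 'effort': array([ 1.26750594e-03, -6.26746202e+01,  4.94113122e-02, -3.92425168e+01,
        1.63136719e-02,  7.04589504e-03, -1.64873632e-04]), 'tcp_pos': array([ 0.22343739, -0.58334485,  0.23059556]), 'tcp_rot': array([-1.79927925e+02,  3.13655237e-03,  2.09600492e+01]), 'ft_force': array([ 0.51886225, -0.1695363 , -0.19435314]), 'wrist_torque': array([ 0.01015442, -0.08767111, -0.03338208]), 'gripper_force': 0.0, 'opening': 0.08544346343883528}
```

View pics/top0.png

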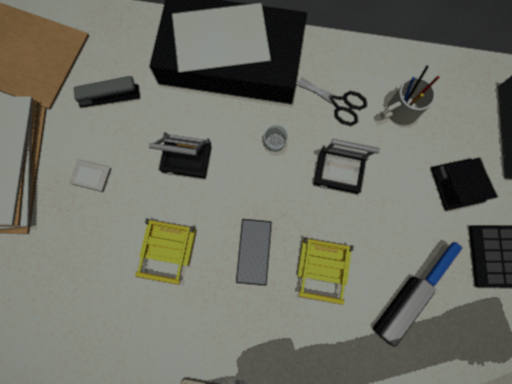

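View pics/side0.png

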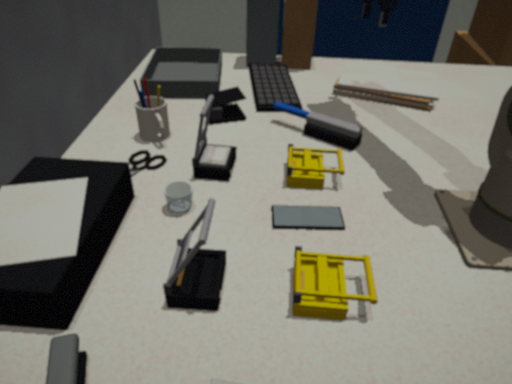

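The loaded candidate is the dock at top (342,168), side (215,158), which has a light cartridge in its pocket. The look-alikes are the black dock at top (185,155), side (197,278), which seems empty, the two yellow docks at top (166,250) and (325,270), and the spare at top (90,175). I'll check with a close crop.

```bash
python3 - <<'E'
import cv2,numpy as np
t=cv2.imread("pics/top0.png");s=cv2.imread("pics/side0.png")
f=lambda im,x,y,w,h:cv2.convertScaleAbs(cv2.resize(im[y:y+h,x:x+w],(400,300),interpolation=cv2.INTER_CUBIC),alpha=1.5,beta=20)
a=np.hstack([f(t,300,125,100,75),f(t,140,120,100,75)])
b=np.hstack([f(s,170,90,120,90),f(s,140,195,160,120)])
cv2.imwrite("pics/crop0.png",np.vstack([a,b]))
E
```

```text
(no output)
```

View pics/crop0.png

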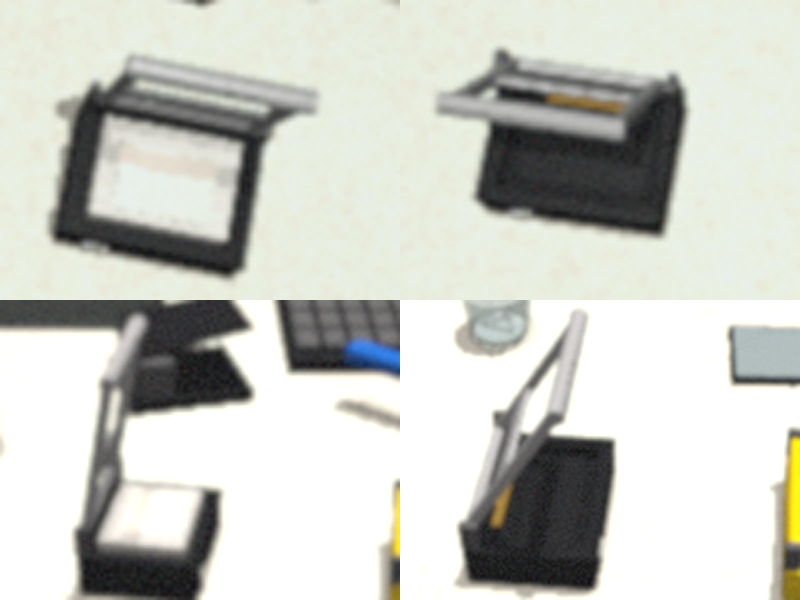

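The crop settles it: the dock at top (342,168) holds the labelled cartridge. The dock at (185,155) shows its bare floor, so I leave it alone. Next I fit the pose from both views.

```bash
cat > h.py <<'E'
import numpy as np
from cell import env
from scipy.optimize import least_squares
def proj(d,X): 
    c=np.asarray(X)@d["R"].T+d["t"]; p=c@d["intrinsics"].T; return p[:,:2]/p[:,2:]
def pts(p):
    x,y,w,a=p; c,s=np.cos(w),np.sin(w)
    bx,bz=.037-.115*np.cos(a),.046+.115*np.sin(a)
    L=np.array([[.03,.04,.039],[.03,-.04,.039],[-.03,-.04,.039],[-.03,.04,.039],[bx,.048,bz],[bx,-.048,bz]])
    return np.c_[x+c*L[:,0]-s*L[:,1],y+s*L[:,0]+c*L[:,1],L[:,2]]
E
python3 - <<'E'
from h import *
T=env.get_image("top");S=env.get_image("side")
mt=np.array([[325,153],[361.3,159.5],[358,185.8],[322,178.8],[332.5,141],[379,150]])
ms=np.array([[199.4,164],[202.4,146.4],[230.9,146.4],[227,165],[203.6,114],[211,95.4]])
f=lambda p:np.r_[(proj(T,pts(p))-mt).ravel(),(proj(S,pts(p))-ms).ravel()]
r=least_squares(f,[.5,-.2,0,1.2],loss="soft_l1")
print(r.x,np.degrees(r.x[2:]));print(r.fun.reshape(-1,2).round(1));print(pts(r.x).round(3))
# empty dock bar ends
m1=np.array([[140+438/2*.5,0]])
E
```

```text
[ 0.6141991  -0.16336642 -0.01594875  1.38486313] [-0.91379615 79.34681259]
[[ 1.1  1. ]
 [-0.7  0.4]
 [-0.6 -0.9]
 [ 0.4  0.1]
 [-1.1  0.8]
 [ 0.1 -0.1]
 [ 0.3 -1.9]
 [ 3.6 -1.9]
 [-0.3 -0.2]
 [-1.2 -1.1]
 [-1.   1.9]
 [-0.4  1.6]]
[[ 0.645 -0.124  0.039]
 [ 0.644 -0.204  0.039]
 [ 0.584 -0.203  0.039]
 [ 0.585 -0.123  0.039]
 [ 0.631 -0.116  0.159]
 [ 0.629 -0.212  0.159]]
```

Request:
{"fn": "play_rows", "kwargs": {
  "moves": [
    [1,[80,-33,-20],[0,0,0.06]],
    [1,[120,-49,-20],[0,0,0.1]],
    [1,[160,-66,-20],[0,0,0.15]],
    [1,[200,-82,-20],[0,0,0.2]],
    [1,[240,-98,-20],[0,0,0.25]],
    [1,[280,-115,-20],[0,0,0.3]],
    [1,[320,-131,-20],[0,0,0.366]],
    [1,[360,-148,-20],[0,0,0.366]],
    [1,[400,-164,-20],[0,0,0.366]],
    [1,[440,-180,-20],[0,0,0.366]],
    [1,[480,-197,-20],[0,0,0.366]],
    [1,[520,-213,-20],[0,0,0.366]]
  ]
}}

```text
time: 1.2
tcp_pos: [0.5878, -0.2405, 0.2513]
tcp_rot: [180.0, -0.0, -0.0]
ft_force: [-0.9, 0.2, 0.4]
opening: -0.0001
gripper_force: 0.0
```

Request:
{"fn": "play_rows", "kwargs": {
  "moves": [
    [1,[0,0,0],[0,0,0]],
    [1,[0,0,0],[0,0,0]],
    [1,[0,0,0],[0,0,0]]
  ]
}}

```text
time: 1.45
tcp_pos: [0.5865, -0.2424, 0.2509]
tcp_rot: [180.0, 0.0, -0.0]
ft_force: [-1.0, -1.0, 0.3]
opening: 0.0003
gripper_force: 0.0
```

Request:
{"fn": "play_rows", "kwargs": {
  "moves": [
    [1,[30,-26,0],[0,0,0]],
    [1,[60,-52,0],[0,0,0]],
    [1,[90,-79,0],[0,0,0]],
    [1,[90,-79,0],[0,0,0]],
    [1,[90,-79,40],[0,0,0]],
    [1,[90,-79,70],[0,0,0]],
    [1,[90,-79,70],[0,0,0]],
    [1,[90,-79,70],[0,0,0]]
  ]
}}

```text
time: 2.12
tcp_pos: [0.6752, -0.1649, 0.1804]
tcp_rot: [180.0, 0.2, -0.1]
ft_force: [0.1, -0.4, 0.5]
opening: 0.0002
gripper_force: 0.0
```

```bash
python3 - <<'E'
from h import *
import cv2
f=lambda im,x,y,w,h:cv2.convertScaleAbs(cv2.resize(im[y:y+h,x:x+w,::-1],(400,300),interpolation=cv2.INTER_CUBIC),alpha=1.5,beta=20)
T=env.get_image("top")["color"];S=env.get_image("side")["color"]
cv2.imwrite("pics/c1.png",np.hstack([f(T,270,90,160,120),f(S,130,60,160,120)]));print(env.get_state()["tcp_pos"])
E
```

```text
[ 0.67730142 -0.16437552  0.18393628]
```

View pics/c1.png

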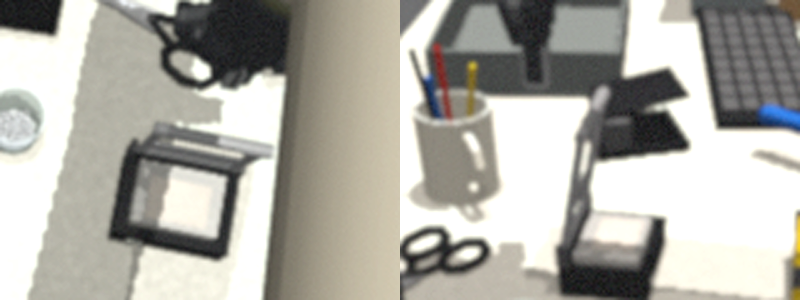

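```bash
python3 - <<'E'
from h import *
for n in("top","side"):
    d=env.get_image(n); print(n,proj(d,[[.677,-.164,.184],[.630,-.164,.159],[.614,-.163,.032]]).round(1), -d["R"].T@d["t"])
E
```

```text
top [[361.1 119.2]
 [355.4 145.9]
 [340.8 170.2]] [ 0.34411699 -0.00938532  0.91653503]
side [[184.5  94. ]
 [206.8 106. ]
 [215.7 156.5]] [0.47604767 0.66574988 0.55086361]
```

Request:
{"fn": "play_rows", "kwargs": {
  "moves": [
    [1,[0,0,25],[0,0,0]],
    [1,[0,0,46],[0,0,0]],
    [1,[0,0,46],[0,0,0]],
    [1,[-15,0,46],[0,0,0]],
    [1,[-30,0,46],[0,0,0]],
    [1,[-40,0,46],[0,0,0]],
    [1,[-50,0,46],[0,0,0]],
    [1,[-60,0,46],[0,0,0]],
    [1,[-70,0,46],[0,0,0]],
    [1,[-75,0,46],[0,0,0]],
    [1,[-75,0,46],[0,0,0]],
    [1,[-75,0,46],[0,0,0]]
  ]
}}

```text
time: 3.32
tcp_pos: [0.6023, -0.1634, 0.1367]
tcp_rot: [180.0, -0.1, -0.0]
ft_force: [-0.1, -0.1, -0.3]
opening: -0.0002
gripper_force: 0.0
```

```bash
python3 - <<'E'
from h import *
import cv2
f=lambda im,x,y,w,h:cv2.convertScaleAbs(cv2.resize(im[y:y+h,x:x+w,::-1],(400,300),interpolation=cv2.INTER_CUBIC),alpha=1.5,beta=20)
T=env.get_image("top")["color"];S=env.get_image("side")["color"]
cv2.imwrite("pics/c2.png",np.hstack([f(T,270,90,160,120),f(S,150,60,120,90)]));print(env.get_state()["tcp_pos"])
E
```

```text
[ 0.60230331 -0.16307928  0.13590444]
```

View pics/c2.png

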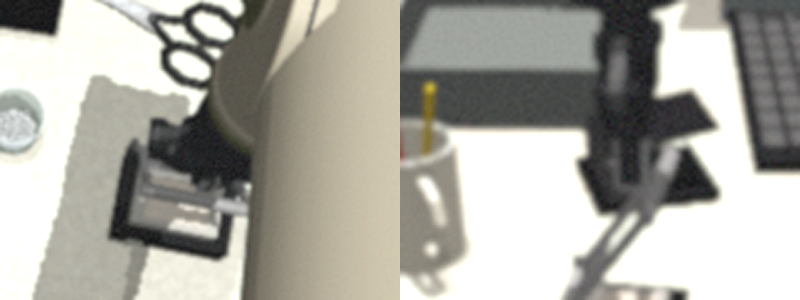

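The lever has followed to about 50°, its bar in the side view at about (227,113), with the finger tips behind it. Next I go up, over the bar and down along the arc.

Request:
{"fn": "play_rows", "kwargs": {
  "moves": [
    [1,[4,0,-20],[0,0,0]],
    [1,[4,0,-32],[0,0,0]],
    [1,[-10,0,-32],[0,0,0]],
    [1,[-21,0,-32],[0,0,0]],
    [1,[-22,0,-20],[0,0,0]],
    [1,[-25,0,-8],[0,0,0]],
    [1,[-32,0,2],[0,0,0]],
    [1,[-39,0,10],[0,0,0]],
    [1,[-45,0,18],[0,0,0]],
    [1,[-50,0,26],[0,0,0]],
    [1,[-54,0,34],[0,0,0]],
    [1,[-54,0,34],[0,0,0]]
  ]
}}

```text
time: 4.42
tcp_pos: [0.5464, -0.1629, 0.0988]
tcp_rot: [-179.9, 0.2, -0.0]
ft_force: [-0.3, 0.1, -1.1]
opening: 0.0001
gripper_force: 0.0
```

```bash
python3 - <<'E'
from h import *
import cv2
f=lambda im,x,y,w,h:cv2.convertScaleAbs(cv2.resize(im[y:y+h,x:x+w,::-1],(400,300),interpolation=cv2.INTER_CUBIC),alpha=1.5,beta=20)
T=env.get_image("top")["color"];S=env.get_image("side")["color"]
cv2.imwrite("pics/c3.png",np.hstack([f(T,270,90,160,120),f(S,170,90,120,90)]));print(env.get_state()["tcp_pos"])
E
```

```text
[ 0.54789512 -0.1629392   0.10059889]
```

View pics/c3.png

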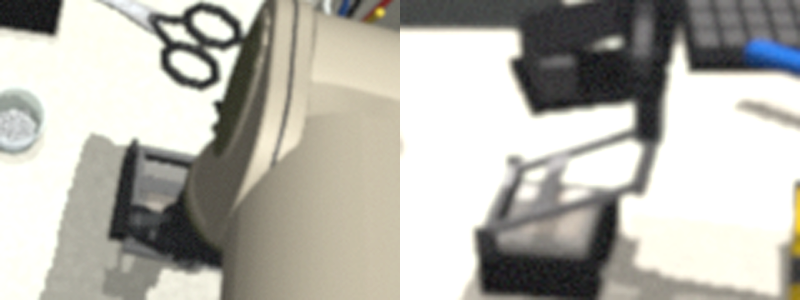

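The tips rest on the bar with the lever at about 25°, and the cartridge is still in its pocket. I push on down to the stop.

Request:
{"fn": "play_rows", "kwargs": {
  "moves": [
    [1,[-3,0,8],[0,0,0]],
    [1,[-6,0,16],[0,0,0]],
    [1,[-8,0,24],[0,0,0]],
    [1,[-10,0,32],[0,0,0]],
    [1,[-11,0,40],[0,0,0]],
    [1,[-12,0,46],[0,0,0]],
    [1,[-12,0,49],[0,0,0]],
    [1,[-12,0,50],[0,0,0]],
    [1,[-12,0,50],[0,0,0]]
  ]
}}

```text
time: 5.27
tcp_pos: [0.5352, -0.1632, 0.0517]
tcp_rot: [180.0, 0.1, -0.0]
ft_force: [-6.4, 1.5, 9.2]
opening: -0.0
gripper_force: 5.0
```

Request:
{"fn": "play_rows", "kwargs": {
  "moves": [
    [1,[0,0,1],[0,0,0]],
    [1,[0,0,2],[0,0,0]],
    [1,[0,0,2],[0,0,0]]
  ]
}}

```text
time: 5.52
tcp_pos: [0.5353, -0.1632, 0.0511]
tcp_rot: [180.0, 0.1, -0.0]
ft_force: [-13.6, 2.2, 25.7]
opening: -0.0
gripper_force: 12.7
```

The force rose from 9 to 26 N with almost no travel, so the lever is on its stop. I lift straight up and move clear to look.

Request:
{"fn": "play_rows", "kwargs": {
  "moves": [
    [1,[0,0,-10],[0,0,0]],
    [1,[0,0,-40],[0,0,0]],
    [1,[0,0,-80],[0,0,0]],
    [1,[0,0,-120],[0,0,0]],
    [1,[0,0,-160],[0,0,0]],
    [1,[-40,20,-180],[0,0,0]],
    [1,[-70,50,-180],[0,0,0]],
    [1,[-95,80,-180],[0,0,0]],
    [1,[-110,115,-180],[0,0,0]],
    [1,[-120,150,-180],[0,0,0]],
    [1,[-130,180,-180],[0,0,0]],
    [1,[-130,180,-180],[0,0,0]]
  ]
}}

```text
time: 6.52
tcp_pos: [0.4018, -0.3497, 0.2291]
tcp_rot: [179.9, 0.1, -0.5]
ft_force: [-1.6, -0.1, -0.6]
opening: 0.0002
gripper_force: 0.0
```

```bash
python3 - <<'E'
from h import *
import cv2
f=lambda im,x,y,w,h:cv2.convertScaleAbs(cv2.resize(im[y:y+h,x:x+w,::-1],(400,300),interpolation=cv2.INTER_CUBIC),alpha=1.5,beta=20)
dT=env.get_image("top");dS=env.get_image("side");T=dT["color"];S=dS["color"]
p=[.6142,-.1634,-.016,0]
for d,x,y,k in((dT,290,115,4),(dS,170,90,400/120)): print(((proj(d,pts(p))-[x,y])*k).round(0)[4:].tolist())
cv2.imwrite("pics/c4.png",np.vstack([np.hstack([f(T,290,115,100,75),f(S,170,90,120,90)]),np.hstack([f(T,140,120,100,75),f(S,140,195,160,120)])]));print(env.get_state()["ft_force"])
E
```

```text
[[105.0, 332.0], [277.0, 362.0]]
[[255.0, 249.0], [269.0, 178.0]]
[ 0.16733497  1.05412074 -0.03739791]
```

View pics/c4.png

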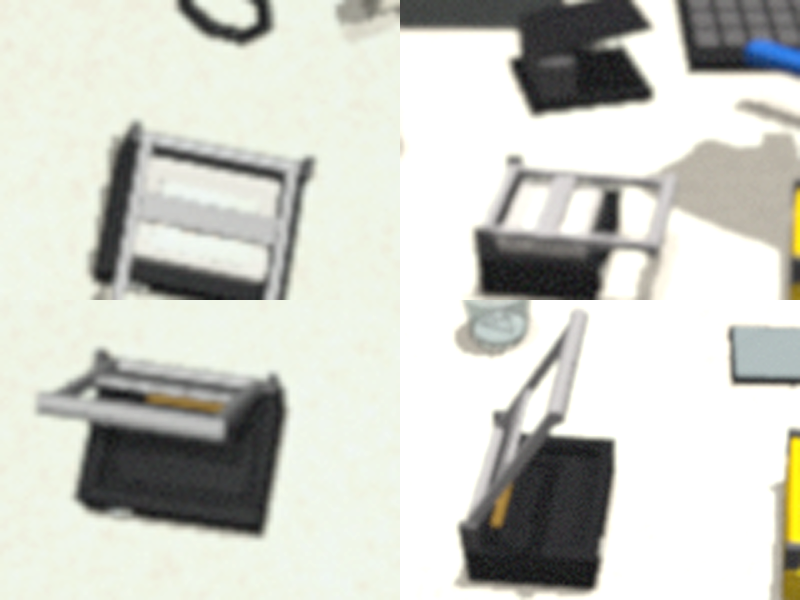

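The lever lies level: its bar in the side crop is at (255,245)–(270,178), against (255,249)–(269,178) predicted for fully shut. The cartridge is in its pocket and the empty dock's lever is unchanged.

```bash
python3 -c "
from cell import env
print(env.job_done())"
```

```text
the job is handed in; nothing more can be done
None
```

The loaded dock's lever is fully shut over its cartridge and released, the cartridge is still in its pocket, the empty dock's lever is as it was, and the job is handed in (no verdict was returned).

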